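# Serve a chocolate bar with the hand-cranked bar feeder

### The arm

A 7-joint arm with a two-finger parallel gripper is mounted at the origin on a cart in front of the work surface, level with it; the furniture and walls round the work are solid. World frame = base frame: x ahead of the robot, y to its left, z up, the work surface at z = 0. Lengths are in m, angles in rad, forces in N, time in s.
With the tool pointing down it reaches from about 0.425 to 0.95 m from the base axis. Payload 16.7 kg.
Tool frame: the origin (TCP) lies on the centre line of the jaws, within the pads' length; the fingertips stand 17 mm ahead of it and the grasp point (between the pads) lies 2 mm behind it; z points along the fingers, y is the line along which they close (so a half turn about z gives the same grasp; the last joint's range is limited). The gripper opens to 94 mm and grips with 3 to 60 N. Pads are 16 mm wide; open, the fingers measure 119 mm over their backs; the gripper's body (75 mm by 177 mm) begins 78 mm behind the grasp point.
Start: joints at [1.119, 0.426, 0.074, 1.606, -0.034, 1.111, -0.067], TCP at [0.201, -0.644, 0.222] pointing down, gripper open.
Joint ranges: [-2.85, 2.85], [-0.5, 2.14], [-1.23, 1.37], [0.21, 2.46], [-1.02, 4.16], [0.16, 2.05], [-2.73, 2.73]. Speed limits (rad/s): [1.89, 1.89, 2.39, 2.39, 3.01, 3.01, 3.01].

### API

Orientations are given as a unit quaternion [w, x, y, z].
In Python, from station import ctrl, grab_frame, order, nets gives the robot as it stands.
- The arm moves only by the tool arm_command, never from a script. Its argument "plan" is a list of rows, each a list of 5 numbers: the shift along the tool's x, y, z scaled (see below), then the turn about the tool's z scaled (see below), then the gripper's target within -1 to 1 (shut at 1, half-way at 0, fully open at -1). In form: [[dx, dy, dz, turn, claw], ...]. A call has 1 to 20 rows; each row is the pose to reach, as a shift and turn from the pose commanded when the call began, along the tool's axes at that moment, turning the shorter way round; what a row does not reach only later rows make up. The controller multiplies each number of a shift by 200 mm and each number of a turn by 360 degrees. A row lasts 1/8 s, in which the tool goes at most 62.5 mm and 10.7 degrees, less where a joint would pass 70% of its speed; a pose out of reach is approached as far as the arm can. A call with a number of a shift or a turn outside -1 to 1 is refused whole. A call with a gripper value outside its range is refused whole. The fingers move at their own pace and stop on an object; the grip force is fixed at half the most. Time passes only in rows, so rows that repeat a pose let the fingers close. It gives the time, the measured TCP pose, the force, the opening and the grip force at its end, in the units of the state.
- ctrl.state(): the state, without advancing time (a new reading comes with each control period).
- grab_frame(name): name is "scene" or "side" or "wrist"; returns a dict with "img" (400x640x3 uint8, red, green, blue), "fx", "fy", "cx", "cy" (pixels), "D" ([k1, k2, p1, p2, k3] as OpenCV has them; the pictures are not rectified), "R" (3x3) and "t" (3): a world point X has camera coordinates R X + t; the wrist camera has in their place "tool_from_camera" (4x4, takes a point from camera to tool coordinates, whose origin is the TCP and whose axes are the flange's). Camera axes: x right, y down, z forward; pixel columns grow to the right and rows downward; lengths in m; the calibration is good to about 2 mm. A picture is of the moment at which its call begins: read the wrist's pose just before it. There is no depth.
- order.close_job(): hands the job in; it is judged then, once.
Trained networks look in a picture, given as the dict that the camera call returned (one of the last four; its "shot" number tells which), for a name from the list of things; names that differ only in an ending like _2 or _b are one class to them, and where a whole thing is asked for, a point or a joint stands for the part that bears it (a point fixed in the world has none). Each returns a list of dicts, best first, with "confidence" (0 to 1); they miss things now and then, are a little off and sometimes report something else, mostly with a low value. They report only what shows in the picture. A call takes as long as a camera call.
- nets.silhouettes(picture, query): "pixels" (400x640 bool, what is visible of it) and "centre" ([column, row] in pixels, amid what is visible of it).
The state is a dict: "clock": time; "q": joint angles; "qvel": joint speeds; "joint_efforts": joint torques, N m; "position": TCP position; "orientation": TCP orientation; "wrist_force": force on the tool from outside, world axes, zero at the start; "ft_torque": the same for the moment, N m; "width": finger opening in m; "grip_force": force on a finger pad.
Only numpy, scipy, OpenCV 4.12 (cv2) and the standard library are available. Lean on these libraries where they do the work, as an engineer would, in place of code of your own. Each camera call takes 0.05 s, during which the arm holds its last target. There are 200 camera calls.

### The job

Serve the blue chocolate bar with the hand-cranked bar feeder: take the upright red handle on its wheel and wind the wheel clockwise, seen from above, through one full turn, so that the pusher slides the bar over the brass line onto the wooden serving end. Stop with the handle back beside the red index tab, then let go of it.

Things in the scene. Friction and masses are not known exactly. Their poses are not given: they have to be found in the camera images.
- feeder: Fixed bar feeder, 160 x 305 mm: green housing, top 55 mm high, steel wheel on it (128 mm across, rim top 71 mm, hub top 76 mm above the worktop), lane along +y (deck 12 mm high, rails 23 mm; brass line at y = 135 mm, wooden serving end beyond). Origin on the worktop under the wheel's axis, z up. Red index tab at x = -74 mm. A pusher plate, face at y = 74 mm, moves 72 mm to +y per turn.
- crank_handle (a point): Middle of the red handle: upright round sleeve, 24 mm diameter, on the wheel 52 mm from its axis, from 75.5 to 121.5 mm above the worktop. This point is on the sleeve's axis at 98.5 mm. The sleeve spins freely on its pin, so a hand may grip it firmly and keep its orientation while going round the circle. Moving it takes about 2 N.
- crank (a joint): Wheel angle in rad, growing clockwise seen from above. 0: handle beside the red tab, on the feeder's -x side; at angle q the handle is at x = -52 mm cos q, y = +52 mm sin q in the feeder's frame. Starts within 0.2 of 0; beside the tab one full turn on is 6.283. Stops at -0.4 and 6.95. It stays where it is left.
- blue_bar: Loose chocolate bar in a blue wrapper with a pale label, 64 x 140 x 12 mm. Origin: centre of its underside, y along its length. It starts flat on the feeder's deck, its length across the lane, its centre near y = 118 mm in the feeder's frame, some 12 mm ahead of the pusher.

How it is judged:
By the outcome, as a careful person would: the job done as asked, in the order asked, and still so for the second after the job is handed in, with the robot touching nothing.
It also fails if it takes over 48 s, if anything falls off the work surface, if the arm or the gripper's body presses on something with over 40 N, if the wrist force passes 120 N, or if a joint passes its speed limit or range.

## Working session

There is one attempt and no reset: what is moved stays moved. The work goes in short steps, Python scripts to look and compute and a tool call to move; the robot and the scene stay as the last step left them, time stands still between calls to the robot, and variables do not carry over. Pictures are saved under pics/ and viewed, at most 10 in all, crops included, and the job is handed in when it is done.

Besides the shell and the picture viewer there is one more tool, called as name([rows], argument=value, ...), one row to a line, values as JSON. arm_command: Moves the arm, as the interface text tells. Shifts and turns lie within -1 to 1; 1 stands for 200 mm of shift or 360 degrees of turn. Its arguments: {"type":"object","properties":{"plan":{"type":"array"}},"required":["plan"]}

```bash
mkdir -p pics
cat > h.py <<'E'
import numpy as np, cv2
from station import ctrl, grab_frame, order, nets
from scipy.spatial.transform import Rotation as Rn
def st():
    s=ctrl.state(); print({k:np.round(s[k],4).tolist() for k in ("clock","position","orientation","wrist_force","width","grip_force")}); return s
def Rq(q): return Rn.from_quat(np.roll(q,-1)).as_matrix()
def cam(f,s=None):
    if "R" in f: return np.array(f["R"]),np.array(f["t"])
    T=np.array(f["tool_from_camera"]); W=np.eye(4); W[:3,:3]=Rq(s["orientation"]); W[:3,3]=s["position"]
    C=np.linalg.inv(W@T); return C[:3,:3],C[:3,3]
def K(f): return np.array([[f["fx"],0,f["cx"]],[0,f["fy"],f["cy"]],[0,0,1.]])
def onplane(f,uv,z,s=None):
    R,t=cam(f,s); p=cv2.undistortPoints(np.array([[uv]],float),K(f),np.array(f["D"],float))[0,0]
    d=R.T@np.array([p[0],p[1],1]); c=-R.T@t; return c+d*(z-c[2])/d[2]
def proj(f,X,s=None):
    R,t=cam(f,s); return cv2.projectPoints(np.atleast_2d(X).astype(float),cv2.Rodrigues(R)[0],t,K(f),np.array(f["D"],float))[0][:,0]
def save(f,n): cv2.imwrite("pics/"+n,cv2.cvtColor(f["img"],cv2.COLOR_RGB2BGR))
E
python3 - <<'E'
from h import *
s=st(); print(np.round(Rq(s["orientation"]),3).tolist())
fs=[]
for n in ("scene","side"):
    f=grab_frame(n); fs.append(f["img"])
    for q,z in (("crank_handle",.0985),("feeder",.05),("blue_bar",.024)):
        for r in nets.silhouettes(f,q)[:2]:
            print(n,q,round(r["confidence"],2),np.round(r["centre"]),r["pixels"].sum(),np.round(onplane(f,r["centre"],z),3))
    save(f,n+".png")
E
```

```text
{'clock': 0.0, 'position': [0.2005, -0.6441, 0.2218], 'orientation': [-0.0006, 0.9886, 0.1503, -0.0001], 'wrist_force': [-0.5545, -0.2365, 0.122], 'width': 0.0938, 'grip_force': 0.0}
[[0.955, 0.297, -0.0], [0.297, -0.955, 0.001], [-0.0, -0.001, -1.0]]
scene crank_handle 0.5 [347. 235.] 179 [ 0.492 -0.08   0.099]
scene crank_handle 0.21 [348. 235.] 6855 [ 0.494 -0.08   0.098]
scene feeder 0.76 [349. 234.] 7180 [ 0.522 -0.062  0.05 ]
scene blue_bar 0.8 [335. 209.] 1312 [0.557 0.019 0.024]
side crank_handle 0.88 [348. 238.] 293 [ 0.487 -0.084  0.099]
side feeder 0.62 [358. 247.] 8355 [ 0.519 -0.076  0.05 ]
side blue_bar 0.73 [336. 222.] 1177 [0.545 0.024 0.024]
```

View pics/scene.png

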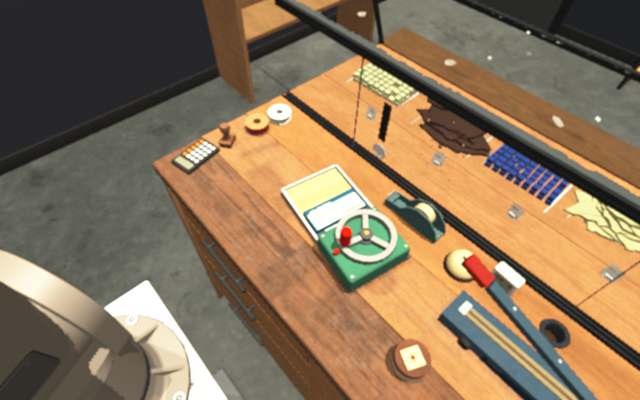

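View pics/side.png

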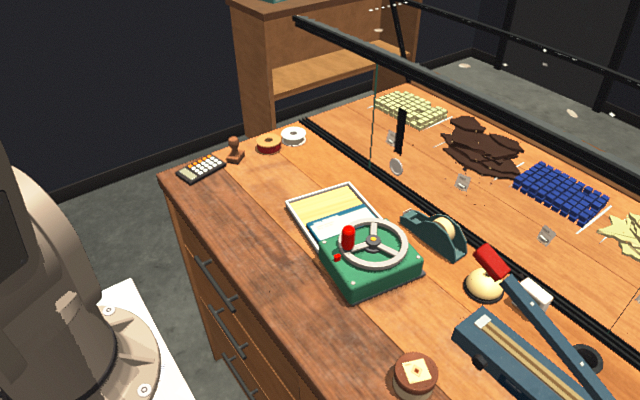

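Run:
```python
from h import *
a=grab_frame("scene");b=grab_frame("side")
def tri(u,v):
    P=[];q=[]
    for f,x in((a,u),(b,v)):
        R,t=cam(f);P.append(np.c_[R,t]);q.append(cv2.undistortPoints(np.array([[x]],float),K(f),np.array(f["D"],float))[0].T)
    X=cv2.triangulatePoints(P[0],P[1],q[0],q[1])[:,0];return np.round(X[:3]/X[3],3)
print("hub",onplane(a,(366,233),.076),onplane(b,(373,240),.076))
print("tab",onplane(a,(336,252),.055),onplane(b,(337,257),.055))
print("barend",tri((278,2),(296,20)),"post top",tri((361,52),(377,65)),"post bot",tri((353,146),(373,175)))
for p in((290,98),(440,213),(600,335)):print("line",onplane(a,p,0))
for f in(a,b):print("cam",-cam(f)[0].T@cam(f)[1])
for n,f in(("a",a),("b",b)):
    i=f["img"][180:310,260:440];cv2.imwrite(f"pics/c{n}.png",cv2.resize(i[...,::-1],None,fx=4,fy=4,interpolation=cv2.INTER_CUBIC))
```

```text
hub [ 0.53672615 -0.09309095  0.076     ] [ 0.53395333 -0.09757473  0.076     ]
tab [ 0.46833074 -0.0767405   0.055     ] [ 0.46842765 -0.07649723  0.055     ]
barend [0.716 0.406 0.308] post top [0.805 0.209 0.237] post bot [ 0.828  0.217 -0.094]
line [0.75300955 0.42892844 0.        ]
line [ 0.7519632  -0.14257568  0.        ]
line [ 0.7515314  -0.52614556  0.        ]
cam [ 0.17530033 -0.34148157  0.74847194]
cam [ 0.12108283 -0.5009137   0.64163697]
```

View pics/ca.png

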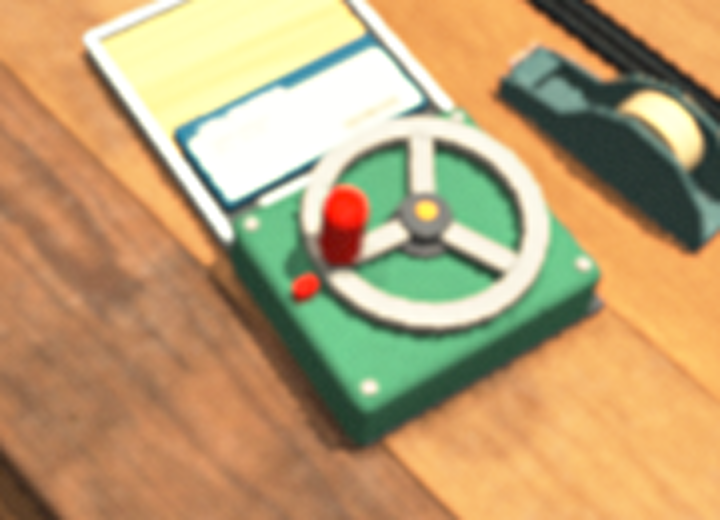

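arm_command([
  [0.25, -0.25, -0.1, 0, -1],
  [0.5, -0.5, -0.2, 0, -1],
  [0.73, -0.75, -0.3, 0, -1],
  [0.73, -0.75, -0.3, 0, -1],
])

```text
clock: 1.0
position: [0.2971, -0.4553, 0.2837]
orientation: [0.0, 0.988, 0.152, 0.001]
wrist_force: [-0.5, 0.1, 0.1]
width: 0.0944
grip_force: 0.0
```

arm_command([
  [0.25, -0.25, 0, 0, -1],
  [0.5, -0.5, 0, 0, -1],
  [0.73, -0.75, 0, 0, -1],
  [0.73, -0.75, 0, 0, -1],
])

```text
clock: 1.5
position: [0.3917, -0.268, 0.2829]
orientation: [0.0, 0.988, 0.152, 0.0]
wrist_force: [-0.3, -1.4, -0.7]
width: 0.0938
grip_force: 0.0
```

arm_command([
  [0.25, -0.25, 0, 0, -1],
  [0.5, -0.5, 0, 0, -1],
  [0.73, -0.75, 0, 0, -1],
  [0.73, -0.75, 0, 0, -1],
  [0.73, -0.75, 0, 0, -1],
])

```text
clock: 2.12
position: [0.4856, -0.0831, 0.2825]
orientation: [-0.0, 0.988, 0.152, 0.0]
wrist_force: [0.5, 0.3, 0.1]
width: 0.0942
grip_force: 0.0
```

Run:
```python
from h import *
s=st(); f=grab_frame("wrist"); save(f,"w1.png"); print(np.round(f["tool_from_camera"],3).tolist())
for q,z in (("crank_handle",.0985),("feeder",.05)):
    for r in nets.silhouettes(f,q)[:2]: print(q,round(r["confidence"],2),np.round(r["centre"]),r["pixels"].sum(),np.round(onplane(f,r["centre"],z,s),3))
print(np.round(s["q"],2))
```

```text
{'clock': 2.125, 'position': [0.4856, -0.0831, 0.2825], 'orientation': [-0.0002, 0.9884, 0.1518, 0.0001], 'wrist_force': [0.4863, 0.3359, 0.129], 'width': 0.0942, 'grip_force': 0.0}
[[0.0, -0.961, -0.275, 0.08], [1.0, 0.0, 0.0, 0.001], [-0.0, -0.275, 0.961, -0.163], [0.0, 0.0, 0.0, 1.0]]
crank_handle 0.86 [313. 184.] 613 [ 0.486 -0.081  0.098]
feeder 0.72 [299. 102.] 32526 [ 0.556 -0.042  0.05 ]
[ 0.4   0.09 -0.38  1.91  0.04  1.14 -1.26]
```

View pics/w1.png

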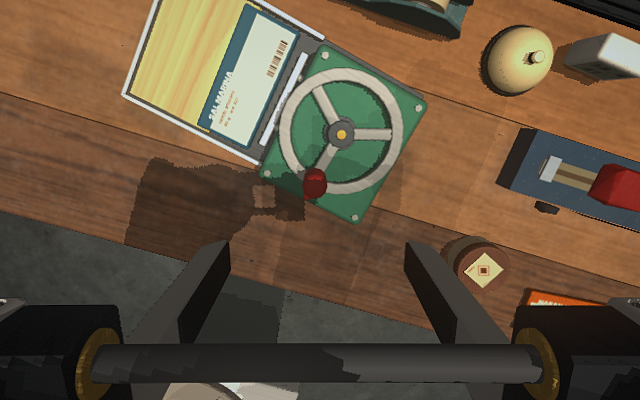

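Run:
```python
from h import *
s=st(); f=grab_frame("wrist")
H=onplane(f,(341,134),.077,s); S=[onplane(f,p,.056,s) for p in((325,56),(419,108),(267,174),(355,217))]
print("hub",H,"screwmean",np.mean(S,0))
d1=S[1]-S[0];d2=S[3]-S[2];e1=S[0]-S[2];e2=S[1]-S[3]
print("yaw",[np.degrees(np.arctan2(-d[0],d[1]))+0 for d in(-d1,-d2)],[np.degrees(np.arctan2(d[1],d[0])) for d in(e1,e2)],np.linalg.norm([d1,d2,e1,e2],axis=1))
for C in (H,np.mean(S,0)):
    for y in(-14,-16,-18):
        y=np.radians(y);u=np.array([np.cos(y),np.sin(y)])
        for q in(-.2,0,.2):
            p=C[:2]+.052*(-np.cos(q)*u+np.sin(q)*np.array([-u[1],u[0]]))
            print(np.round(np.degrees(y)),q,proj(f,[*p,.0985],s).round(0)[0],p.round(4)) if C is H else 0
r=nets.silhouettes(f,"crank_handle")[0];print(r["centre"],onplane(f,r["centre"],.1,s))
```

```text
{'clock': 2.275, 'position': [0.4847, -0.0857, 0.2825], 'orientation': [0.0001, 0.9887, 0.1497, -0.0001], 'wrist_force': [-0.8149, -0.3754, -0.3315], 'width': 0.0935, 'grip_force': 0.0}
hub [ 0.538099   -0.09616797  0.077     ] screwmean [ 0.52900504 -0.10055548  0.056     ]
yaw [np.float64(-9.906901418761484), np.float64(-9.604978766403281)] [np.float64(-10.401828007145852), np.float64(-10.620788841944835)] [0.11039009 0.10988073 0.13556257 0.13498897]
-14.0 -0.2 [324. 186.] [ 0.4862 -0.0939]
-14.0 0 [314. 182.] [ 0.4876 -0.0836]
-14.0 0.2 [306. 176.] [ 0.4911 -0.0738]
-16.0 -0.2 [322. 186.] [ 0.4863 -0.0921]
-16.0 0 [313. 181.] [ 0.4881 -0.0818]
-16.0 0.2 [304. 174.] [ 0.492  -0.0722]
-18.0 -0.2 [320. 185.] [ 0.4864 -0.0902]
-18.0 0 [311. 180.] [ 0.4886 -0.0801]
-18.0 0.2 [303. 173.] [ 0.4928 -0.0706]
[312.3, 182.7] [ 0.48659095 -0.08200705  0.1       ]
```

Run:
```python
from h import *
a=grab_frame("scene"); s=st(); f=grab_frame("wrist")
S=[onplane(a,(260+x/4,180+y/4),.056) for x,y in((457,115),(583,263),(250,222),(370,387))]
e1=S[0]-S[2];e2=S[1]-S[3];d1=S[0]-S[1];d2=S[2]-S[3]
print([np.degrees(np.arctan2(d[1],d[0])) for d in(e1,e2)],[np.degrees(np.arctan2(-d[0],d[1])) for d in(d1,d2)],np.mean(S,0))
for y in(-10,-15):
    y=np.radians(y);p=np.array([.537,-.0955])-.074*np.array([np.cos(y),np.sin(y)])
    print(proj(f,[*p,.056],s),proj(a,[*p,.056]))
i=f["img"][110:230,240:400];cv2.imwrite("pics/w2.png",cv2.resize(i[...,::-1],None,fx=5,fy=5,interpolation=cv2.INTER_CUBIC))
```

```text
{'clock': 2.425, 'position': [0.4847, -0.0857, 0.2826], 'orientation': [0.0001, 0.9888, 0.1495, -0.0], 'wrist_force': [-0.2039, 0.1522, -0.2418], 'width': 0.0937, 'grip_force': 0.0}
[np.float64(-10.197148929547675), np.float64(-9.910201514464301)] [np.float64(-10.390674315816662), np.float64(-9.926403278643976)] [ 0.53066158 -0.09592778  0.056     ]
[[307.4442752  193.19811887]] [[336.5006453 254.8621022]]
[[302.38325184 190.40870314]] [[334.89374777 252.42493851]]
```

View pics/w2.png

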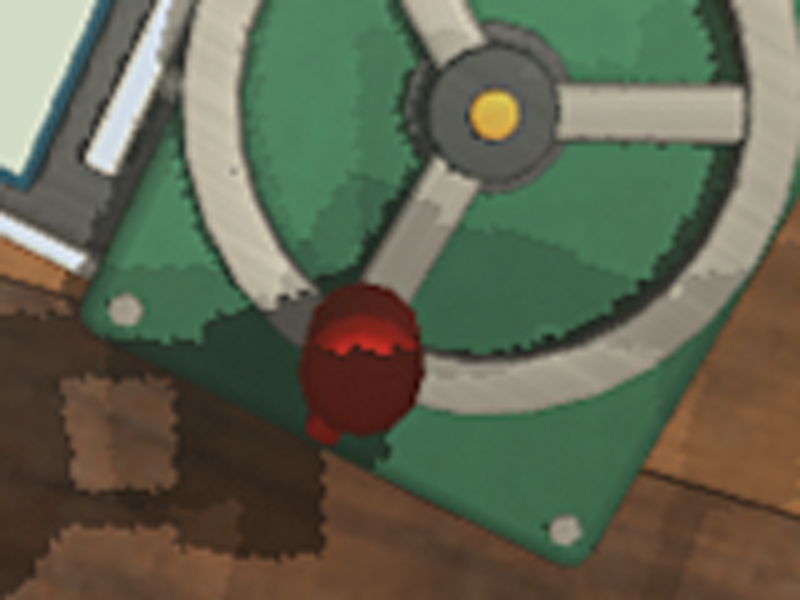

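arm_command([
  [0.01, -0.01, 0.2, 0, -1],
  [0.01, -0.01, 0.45, 0, -1],
  [0.01, -0.01, 0.65, 0, -1],
  [0.01, -0.01, 0.8, 0, -1],
  [0.01, -0.01, 0.88, 0, -1],
  [0.01, -0.01, 0.88, 0, -1],
  [0.01, -0.01, 0.88, 0, 1],
  [0.01, -0.01, 0.88, 0, 1],
  [0.01, -0.01, 0.88, 0, 1],
  [0.01, -0.01, 0.88, 0, 1],
  [0.01, -0.01, 0.88, 0, 1],
  [0.01, -0.01, 0.88, 0, 1],
])

```text
clock: 3.98
position: [0.4864, -0.0821, 0.1065]
orientation: [-0.0, 0.989, 0.15, -0.0]
wrist_force: [0.6, 0.0, -0.5]
width: 0.0373
grip_force: 0.0
```

Run:
```python
from h import *
s=st()
a=np.radians(17.2);x=np.array([np.cos(a),np.sin(a)]);y=np.array([np.sin(a),-np.cos(a)])
C=np.array([.537,-.0955]);yaw=np.radians(-10.1);p=s["position"][:2]
d=p-C;th=np.arctan2(d[1],d[0]);q0=(np.pi+yaw)-th;print("r",np.hypot(*d),"q0",q0)
# circle from current point on radius .052 about refitted centre along same direction
for q1,q2 in((q0,np.pi/2),(np.pi/2,np.pi),(np.pi,1.5*np.pi),(1.5*np.pi,2*np.pi)):
    P=lambda q:.052*np.array([np.cos(np.pi+yaw-q),np.sin(np.pi+yaw-q)])
    print([[round(float((P(q)-P(q1))@v/.2),3) for v in(x,y)] for q in np.linspace(q1,q2,11)[1:]])
```

```text
{'clock': 3.975, 'position': [0.4864, -0.0821, 0.1065], 'orientation': [-0.0, 0.9886, 0.1503, -0.0], 'wrist_force': [0.571, 0.0203, -0.5439], 'width': 0.0373, 'grip_force': 0.0}
r 0.05234708499762873 q0 0.08236422282562605
[[0.023, -0.031], [0.05, -0.059], [0.081, -0.082], [0.115, -0.1], [0.152, -0.113], [0.19, -0.12], [0.228, -0.122], [0.267, -0.118], [0.304, -0.108], [0.34, -0.093]]
[[0.035, 0.021], [0.066, 0.048], [0.092, 0.079], [0.113, 0.114], [0.128, 0.152], [0.138, 0.192], [0.141, 0.232], [0.137, 0.273], [0.128, 0.313], [0.112, 0.35]]
[[-0.021, 0.035], [-0.048, 0.066], [-0.079, 0.092], [-0.114, 0.113], [-0.152, 0.128], [-0.192, 0.138], [-0.232, 0.141], [-0.273, 0.137], [-0.313, 0.128], [-0.35, 0.112]]
[[-0.035, -0.021], [-0.066, -0.048], [-0.092, -0.079], [-0.113, -0.114], [-0.128, -0.152], [-0.138, -0.192], [-0.141, -0.232], [-0.137, -0.273], [-0.128, -0.313], [-0.112, -0.35]]
```

arm_command([
  [0, 0, 0, 0, 1],
  [0, 0, 0, 0, 1],
  [0, 0, 0, 0, 1],
  [0, 0, 0, 0, 1],
])

```text
clock: 4.47
position: [0.4863, -0.082, 0.1065]
orientation: [-0.0, 0.989, 0.15, -0.0]
wrist_force: [-1.4, 1.6, 0.6]
width: 0.0233
grip_force: 30.0
```

arm_command([
  [0.01, -0.015, 0, 0, 1],
  [0.023, -0.031, 0, 0, 1],
  [0.036, -0.045, 0, 0, 1],
  [0.05, -0.059, 0, 0, 1],
  [0.065, -0.071, 0, 0, 1],
  [0.081, -0.082, 0, 0, 1],
  [0.098, -0.092, 0, 0, 1],
  [0.115, -0.1, 0, 0, 1],
  [0.133, -0.107, 0, 0, 1],
  [0.152, -0.113, 0, 0, 1],
  [0.171, -0.117, 0, 0, 1],
  [0.19, -0.12, 0, 0, 1],
  [0.209, -0.121, 0, 0, 1],
  [0.228, -0.122, 0, 0, 1],
  [0.247, -0.12, 0, 0, 1],
  [0.267, -0.118, 0, 0, 1],
  [0.286, -0.113, 0, 0, 1],
  [0.304, -0.108, 0, 0, 1],
  [0.322, -0.101, 0, 0, 1],
  [0.34, -0.093, 0, 0, 1],
])

```text
clock: 6.98
position: [0.5463, -0.0414, 0.1065]
orientation: [-0.001, 0.988, 0.151, 0.001]
wrist_force: [-0.5, 11.5, 0.0]
width: 0.0231
grip_force: 30.0
```

```bash
cat > chk.py <<'E'
from h import *
s=st(); d=s["position"][:2]-np.array([.537,-.0955]); print("r",np.hypot(*d),"q",(np.pi-np.radians(10.1)-np.arctan2(d[1],d[0]))%(2*np.pi))
E
python3 chk.py
```

```text
{'clock': 6.975, 'position': [0.5463, -0.0414, 0.1065], 'orientation': [-0.0012, 0.9885, 0.1513, 0.0005], 'wrist_force': [-0.5213, 11.5017, 0.03], 'width': 0.0231, 'grip_force': 30.0015}
r 0.05493309589235479 q 1.5651239129093604
```

```bash
cat > seg.py <<'E'
from h import *
import sys
cx,cy,q1,q2,n=map(float,sys.argv[3:8]);c0=np.array([float(sys.argv[1]),float(sys.argv[2])])
a=np.radians(17.2);x=np.array([np.cos(a),np.sin(a)]);y=np.array([np.sin(a),-np.cos(a)])
w=np.pi-np.radians(10.1);C=np.array([cx,cy])
print([[round(float((C+.052*np.array([np.cos(w-q),np.sin(w-q)])-c0)@v/.2),3) for v in(x,y)] for q in np.linspace(q1,q2,int(n)+1)[1:]])
E
python3 seg.py .5458 -.0441 .5372 -.0926 1.5708 3.1416 18
```

```text
[[0.026, -0.001], [0.045, 0.012], [0.062, 0.027], [0.078, 0.043], [0.093, 0.06], [0.106, 0.078], [0.117, 0.098], [0.127, 0.119], [0.135, 0.14], [0.141, 0.162], [0.145, 0.184], [0.147, 0.207], [0.147, 0.229], [0.145, 0.252], [0.141, 0.274], [0.135, 0.296], [0.128, 0.318], [0.118, 0.338]]
```

arm_command([
  [0.026, -0.001, 0, 0, 1],
  [0.045, 0.012, 0, 0, 1],
  [0.062, 0.027, 0, 0, 1],
  [0.078, 0.043, 0, 0, 1],
  [0.093, 0.06, 0, 0, 1],
  [0.106, 0.078, 0, 0, 1],
  [0.117, 0.098, 0, 0, 1],
  [0.127, 0.119, 0, 0, 1],
  [0.135, 0.14, 0, 0, 1],
  [0.141, 0.162, 0, 0, 1],
  [0.145, 0.184, 0, 0, 1],
  [0.147, 0.207, 0, 0, 1],
  [0.147, 0.229, 0, 0, 1],
  [0.145, 0.252, 0, 0, 1],
  [0.141, 0.274, 0, 0, 1],
  [0.135, 0.296, 0, 0, 1],
  [0.128, 0.318, 0, 0, 1],
  [0.118, 0.338, 0, 0, 1],
])

```text
clock: 9.22
position: [0.5883, -0.1021, 0.1065]
orientation: [0.0, 0.989, 0.15, -0.0]
wrist_force: [0.1, 2.1, 0.4]
width: 0.0236
grip_force: 30.0
```

```bash
sed -i 's/-.0955/-.0926/;s/\.537,/.5372,/' chk.py; python3 chk.py; python3 seg.py .588 -.102 .5372 -.0926 3.1416 4.7124 18
```

```text
{'clock': 9.225, 'position': [0.5883, -0.1021, 0.1065], 'orientation': [0.0, 0.9886, 0.1503, -0.0], 'wrist_force': [0.1085, 2.0931, 0.4246], 'width': 0.0236, 'grip_force': 30.0003}
r 0.05200315118195118 q 3.148507818125184
[[-0.009, 0.019], [-0.022, 0.038], [-0.036, 0.055], [-0.052, 0.071], [-0.07, 0.086], [-0.088, 0.099], [-0.108, 0.11], [-0.128, 0.12], [-0.15, 0.128], [-0.172, 0.134], [-0.194, 0.138], [-0.216, 0.14], [-0.239, 0.14], [-0.262, 0.138], [-0.284, 0.134], [-0.306, 0.128], [-0.327, 0.121], [-0.348, 0.111]]
```

arm_command([
  [-0.01, 0.018, 0, 0, 1],
  [-0.023, 0.037, 0, 0, 1],
  [-0.037, 0.054, 0, 0, 1],
  [-0.053, 0.07, 0, 0, 1],
  [-0.071, 0.085, 0, 0, 1],
  [-0.089, 0.098, 0, 0, 1],
  [-0.109, 0.109, 0, 0, 1],
  [-0.129, 0.119, 0, 0, 1],
  [-0.151, 0.127, 0, 0, 1],
  [-0.173, 0.133, 0, 0, 1],
  [-0.195, 0.137, 0, 0, 1],
  [-0.217, 0.139, 0, 0, 1],
  [-0.24, 0.139, 0, 0, 1],
  [-0.263, 0.137, 0, 0, 1],
  [-0.285, 0.133, 0, 0, 1],
  [-0.307, 0.127, 0, 0, 1],
  [-0.328, 0.12, 0, 0, 1],
  [-0.349, 0.11, 0, 0, 1],
])

```text
clock: 11.48
position: [0.528, -0.1435, 0.1065]
orientation: [0.0, 0.989, 0.15, 0.0]
wrist_force: [2.0, 0.8, -1.1]
width: 0.0233
grip_force: 30.0
```

```bash
python3 chk.py; python3 seg.py .5281 -.1438 .5372 -.0926 4.7124 6.2832 18
```

```text
{'clock': 11.475, 'position': [0.528, -0.1435, 0.1065], 'orientation': [0.0001, 0.9886, 0.1503, 0.0], 'wrist_force': [2.0251, 0.7825, -1.1006], 'width': 0.0233, 'grip_force': 29.9997}
r 0.05176438530976688 q 4.71408646955157
[[-0.02, -0.011], [-0.038, -0.024], [-0.056, -0.039], [-0.072, -0.055], [-0.087, -0.072], [-0.1, -0.091], [-0.111, -0.11], [-0.121, -0.131], [-0.129, -0.152], [-0.134, -0.174], [-0.138, -0.196], [-0.141, -0.219], [-0.141, -0.242], [-0.139, -0.264], [-0.135, -0.286], [-0.129, -0.308], [-0.121, -0.33], [-0.112, -0.35]]
```

arm_command([
  [-0.02, -0.011, 0, 0, 1],
  [-0.038, -0.024, 0, 0, 1],
  [-0.056, -0.039, 0, 0, 1],
  [-0.072, -0.055, 0, 0, 1],
  [-0.087, -0.072, 0, 0, 1],
  [-0.1, -0.091, 0, 0, 1],
  [-0.111, -0.11, 0, 0, 1],
  [-0.121, -0.131, 0, 0, 1],
  [-0.129, -0.152, 0, 0, 1],
  [-0.134, -0.174, 0, 0, 1],
  [-0.138, -0.196, 0, 0, 1],
  [-0.141, -0.219, 0, 0, 1],
  [-0.141, -0.242, 0, 0, 1],
  [-0.139, -0.264, 0, 0, 1],
  [-0.135, -0.286, 0, 0, 1],
  [-0.129, -0.308, 0, 0, 1],
  [-0.121, -0.33, 0, 0, 1],
  [-0.112, -0.35, 0, 0, 1],
  [-0.112, -0.35, 0, 0, 1],
])

```text
clock: 13.85
position: [0.4862, -0.0825, 0.1065]
orientation: [-0.0, 0.989, 0.151, 0.0]
wrist_force: [-0.3, 1.3, 0.1]
width: 0.0233
grip_force: 30.0
```

```bash
python3 chk.py
python3 - <<'E'
from h import *
f=grab_frame("scene");i=f["img"][160:290,250:430];cv2.imwrite("pics/e.png",cv2.resize(i[...,::-1],None,fx=4,fy=4,interpolation=cv2.INTER_CUBIC))
E
```

```text
{'clock': 13.85, 'position': [0.4862, -0.0825, 0.1065], 'orientation': [-0.0003, 0.9886, 0.1507, 0.0], 'wrist_force': [-0.3253, 1.2851, 0.1235], 'width': 0.0233, 'grip_force': 30.0}
r 0.05198552917326957 q 0.019320974069745755
```

View pics/e.png

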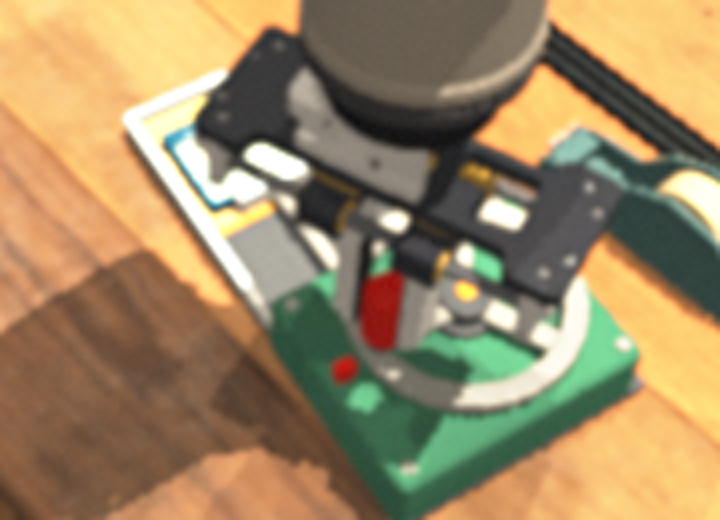

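arm_command([
  [0, 0, 0, 0, 0],
  [0, 0, 0, 0, 0],
  [0, 0, 0, 0, 0],
  [0, 0, 0, 0, -0.5],
  [0, 0, 0, 0, -0.5],
  [0, 0, 0, 0, -0.5],
  [0, 0, 0, 0, -0.5],
  [0, 0, -0.1, 0, -0.5],
  [0, 0, -0.3, 0, -0.5],
  [0, 0, -0.6, 0, -0.5],
  [0, 0, -0.88, 0, -0.5],
  [0, 0, -0.88, 0, -0.5],
  [0, 0, -0.88, 0, -0.5],
])

```text
clock: 15.52
position: [0.4858, -0.0833, 0.2822]
orientation: [0.0, 0.989, 0.15, -0.0]
wrist_force: [-0.4, 0.2, -1.0]
width: 0.0702
grip_force: 0.0
```

Run:
```python
from h import *
s=st(); f=grab_frame("wrist"); save(f,"w3.png")
r=nets.silhouettes(f,"crank_handle")[0]; p=onplane(f,r["centre"],.1,s); d=p[:2]-np.array([.5372,-.0926])
print(r["confidence"],p,np.pi-np.radians(10.1)-np.arctan2(d[1],d[0]))
```

```text
{'clock': 15.525, 'position': [0.4858, -0.0833, 0.2822], 'orientation': [0.0001, 0.9886, 0.1502, -0.0001], 'wrist_force': [-0.4442, 0.1626, -0.9551], 'width': 0.0702, 'grip_force': 0.0}
0.69 [ 0.48599191 -0.08177683  0.1       ] 0.03201296383094254
```

View pics/w3.png

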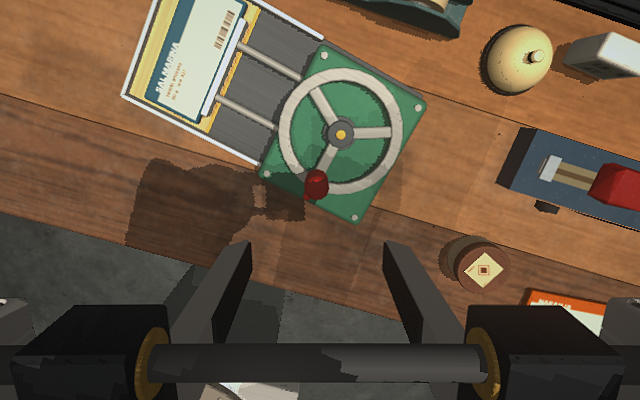

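The wrist view shows the bar (about 190,45) past the brass line (about 220,115) on the wooden end. The handle (317,184) is back beside the tab, and the gripper is clear.

```bash
python3 -c "
from station import order; print(order.close_job())"
```

```text
the job is handed in; nothing more can be done
None
```

The wheel went one full clockwise turn, the blue bar is past the brass line on the wooden serving end, and the handle is back beside the red tab (within about 0.03 rad by the last camera check). The gripper had let go and was clear when I handed the job in at about 15.5 s; no verdict was returned.

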